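Rock three case lids on the surface plate and pull the warped one

TASK

One of the three wooden case lids lying on the black surface plate has bowed. Find it by rocking: press lightly with the fingertips on the end of a lid, well away from its knob, and feel whether it gives and tips or lies dead flat. Rock the bowed lid right over onto its end that way and hold it down a moment, then lift it by its knob and lay it flat in the wooden rework tray, knob up, without dropping it; leave the two flat lids where they lie and nothing else disturbed.

Things in the scene. Friction and masses are not known exactly. Their poses are not given: they have to be found in the camera images.
- surface_plate: Black granite surface plate, 300 (its x) x 450 (its y) mm, fixed to the bench. Origin at the centre of its foot on the bench; its top is 70 mm above the origin. Three like lids lie on it side by side along its y: hardwood, 160 mm long (along the plate's x within 0.12 rad), 100 wide, 16 thick, 0.27 to 0.40 kg. Plate and tray take at most 35 N, knocks included: touch down at 10 mm/s or less.
- place_1 (a point): Point on the plate's top under the centre of the first lid (lowest y) as it lies at the start, good to 6 mm; fixed to the plate, x along the lid, z up. In the middle of each lid's top is a brass knob, 23 mm diameter (19 at its neck), 30 mm high: its top is 46 mm above the plate. Any of the three lids may be the bowed one.
- place_2 (a point): The same for the middle lid, 145 mm from place_1. A flat lid gives less than 1 mm under 8 N, anywhere. The bowed lid lies on the middle 70 mm of its length and both its ends stand up 4 mm.
- place_3 (a point): The same for the third lid (highest y), 145 mm from place_2. Pressed 10 to 20 mm from an end, a bowed lid resists up to 2 to 6 N, then tips by 0.09 rad (that end goes down about 3 mm) until the end lies on the plate; let go, it falls back.
- tray: Open wooden rework tray, empty, fixed to the bench: 214 (its x) x 164 (its y) mm outside, 35 mm high, walls and floor 7 mm thick. Origin at the centre of its underside, on the bench; its inner floor is 7 mm above the origin. A lid fits in it with its length along the tray's x, with 20 mm to spare at each end and 25 mm at each side.
- straightedge: Steel straightedge lying on the surface plate behind the lids (plate's +x side), 300 x 26 x 8 mm, length along y; origin at the centre of its underside. Leave alone.
- weight_small: Small brass weight, 30 mm diameter, 30 mm high, standing on the surface plate near its front edge (plate's -x side); origin at its foot. Leave alone.
- weight_big: Brass weight, 48 mm diameter, 51 mm high, standing on the bench beyond the plate; origin at its foot. Leave alone.
- weight_mid: Brass weight, 38 mm diameter, 39 mm high, standing on the bench beyond the plate; origin at its foot. Leave alone.
- screwdriver: Screwdriver lying on the bench to the right. Leave alone.
- hammer: Hammer lying on the bench to the left of the plate. Leave alone.
- pan: Round brass scale pan, 150 mm diameter, 22 mm high, on the bench beyond the tray; origin at its foot. Leave alone.
- square: Try square with a wooden stock and a 150 mm steel blade, lying on the bench to the right. Leave alone.

How it is judged:
On the way:
1. the bowed lid, still lying on the surface plate, is rocked over onto one of its ends by the fingers (tilted by more than 0.055 rad) and kept there 0.15 s (angle between bowed_lid_c0's own z axis and vertical between 0.055 and 0.13 rad and z of bowed_lid_c0 in the frame of surface_plate below 0.087 m and contact force between the fingers and bowed_lid above 0.5 N), for 0.15 s.
At the end, for the whole second after the job is handed in: The bowed lid lies flat on the floor of the rework tray, knob up (tilt under 0.05 rad, its middle within 7 mm of its resting height); both flat lids still lie flat on the surface plate within 30 mm of where they were (z of bowed_lid_c0 in the frame of tray below 0.022 m and x of bowed_lid_c0 in the frame of tray between -0.04 and 0.04 m and y of bowed_lid_c0 in the frame of tray between -0.04 and 0.04 m and angle between bowed_lid_c0's own z axis and vertical below 0.05 rad and z of flat_lid_1_c0 in the frame of surface_plate between 0.074 and 0.082 m and angle between each of flat_lid_1_c0, flat_lid_2_c0's own z axis and vertical below 0.03 rad and distance of each of flat_lid_1_c0, flat_lid_2_c0 from where it was at the start of the episode below 0.03 m and z of flat_lid_2_c0 in the frame of surface_plate between 0.074 and 0.082 m); the robot touches nothing.
It fails at once if a lid is pressed or knocked onto the surface plate with more than 35 N (contact force between any of bowed_lid, flat_lid_1, flat_lid_2 and surface_plate above 35 N).
It fails at once if the lid is rammed into the tray (more than 35 N on the tray) (contact force between tray and anything else above 35 N).
It fails at once if the bowed lid is let go over the tray with its middle more than 12 mm above the tray's floor (z of bowed_lid_c0 in the frame of tray above 0.027 m and contact force between the fingers and bowed_lid below 0.05 N and x of bowed_lid_c0 in the frame of tray between -0.1 and 0.1 m and y of bowed_lid_c0 in the frame of tray between -0.075 and 0.075 m).
It fails at once if a flat lid is shifted by more than 30 mm or picked up (distance of any of flat_lid_1_c0, flat_lid_2_c0 from where it was at the start of the episode above 0.03 m).
It fails at once if something else on the bench is moved by more than 25 mm (distance of any of straightedge, weight_big, weight_mid, weight_small, screwdriver, hammer, pan, square from where it was at the start of the episode above 0.025 m).
It also fails if it takes over 67 s, if anything falls off the work surface, if the arm or the gripper's body presses on something with over 40 N, if the wrist force passes 120 N, or if a joint passes its speed limit or range.

ROBOT

A 6-joint arm with a two-finger parallel gripper is mounted at the origin on the work surface. World frame = base frame: x ahead of the robot, y to its left, z up, the work surface at z = 0. Lengths are in m, angles in rad, forces in N, time in s.
With the tool pointing down it reaches from about 0.375 to 0.9 m from the base axis. Payload 3.1 kg.
Tool frame: the origin (TCP) lies midway between the tips of the shut fingers; the grasp point (between the pads) lies 19 mm behind it; z points along the fingers, y is the direction in which the jaws open and shut (so a half turn about z gives the same grasp; the last joint's range is limited). The gripper opens to 87 mm and grips with 3 to 60 N. Pads are 19 mm wide; open, the fingers measure 117 mm over their backs; the gripper's body (75 mm by 190 mm) begins 51 mm behind the grasp point.
Start: joints at [1.129, 0.527, 1.433, -0, 1.181, -0.178], TCP at [0.163, 0.603, 0.223] pointing down, gripper open.
Joint ranges: [-3.08, 3.08], [-0.75, 2.2], [0.22, 2.44], [-1.43, 4.57], [0, 2.65], [-2.85, 2.85]. Speed limits (rad/s): [2.79, 2.79, 3.14, 3.14, 3.14, 3.14].

INTERFACE

Orientations are given as a unit quaternion [x, y, z, w].
In Python, from rig import robot gives the robot as it stands.
- The arm moves only by the tool move_arm, never from a script. Its argument "rows" is one flat list of numbers, 7 for each row, row after row: the shift along the world's x, y, z in mm, then the turn, a rotation vector about the world's x, y, z in rad, then the closure, from 0 (fully open) to 1 (shut). A call has 1 to 12 rows; each row shifts and turns the commanded pose from where the row before left it; what a row does not reach is not made up. A row lasts 1/10 s, in which the tool goes at most 50 mm and 8.59 degrees, less where a joint would pass 70% of its speed; a pose out of reach is approached as far as the arm can. A call with a gripper value outside its range is refused whole. The fingers move at their own pace and stop on an object; "grip_force" is the grip in N (left out, the last holds). Time passes only in rows, so rows that do not move let the fingers close. It gives the time, the measured TCP pose, the force and the opening at its end, in the units of the state.
- robot.get_obs(): the state, without advancing time (a new reading comes with each control period).
- robot.camera(name): name is "side" or "top"; returns a dict with "color" (480x640x3 uint8, red, green, blue), "z_map" (480x640 float32, m along the optical axis (not along the pixel's ray), 0 where there is no reading), "camera_matrix" (3x3 intrinsics, pixels), "R" (3x3) and "t" (3): a world point X has camera coordinates R X + t. Camera axes: x right, y down, z forward; pixel columns grow to the right and rows downward; lengths in m; the calibration is good to about 2 mm. A picture is of the moment at which its call begins.
- robot.hand_in(): hands the job in, once; it reports no verdict.
Trained networks look in the newest picture that a camera, given by its name, has taken for a name from the list of things; names that differ only in an ending like _2 or _b are one class to them, and where a whole thing is asked for, a point or a joint stands for the part that bears it (a point fixed in the world has none). Each returns a list of dicts, best first, with "conf" (0 to 1); they miss things now and then, are a little off and sometimes report something else, mostly with a low value. They report only what shows in the picture. A call takes as long as a camera call.
- robot.search_frame(camera, thing): "at" ([column, row] in pixels, amid what is visible of it).
- robot.spot_point(camera, thing): "at" ([column, row] in pixels: a listed point, or the origin of a listed thing).
The state is a dict: "time": time; "q": joint angles; "joint_velocities": joint speeds; "joint_torque": joint torques, N m; "position": TCP position; "tool_rot": TCP orientation; "ft_force": force on the tool from outside, world axes, zero at the start; "moment": the same for the moment, N m; "grip_width": finger opening in m.
Only numpy, scipy, OpenCV 4.12 (cv2) and the standard library are available. Lean on these libraries where they do the work, as an engineer would, in place of code of your own. Each camera call takes 0.05 s, during which the arm holds its last target.

## Working session

There is one attempt and no reset: what is moved stays moved. The work goes in short steps, Python scripts to look and compute and a tool call to move; the robot and the scene stay as the last step left them, time stands still between calls to the robot, and variables do not carry over. Pictures are saved under pics/ and viewed, and the job is handed in when it is done.

Besides the shell and the picture viewer there is one more tool, called after "Emit:" as name(argument=value, ...) on one line, values as JSON. move_arm: Moves the arm, as the interface text tells. Its arguments: {"type":"object","properties":{"rows":{"type":"array","items":{"type":"number"}},"grip_force":{"type":"number"}},"required":["rows"]}

```bash
ls; mkdir -p pics; cat > h.py <<'E'
import numpy as np, cv2
from rig import robot
def snap(n,f):
    c=robot.camera(n); cv2.imwrite('pics/'+f,c['color'][:,:,::-1]); return c
def w(c,u,v,z=None):
    K=np.array(c['camera_matrix']);R=np.array(c['R']);t=np.array(c['t'])
    r=np.linalg.solve(K,[u,v,1.]); o=-R.T@t; d=R.T@r
    if z is None:
        return o+d*c['z_map'][int(round(v)),int(round(u))]
    return o+d*(z-o[2])/d[2]
E
python3 - <<'E'
from h import *
np.set_printoptions(precision=4,suppress=True)
for n in ['top','side']:
    c=snap(n,n+'0.png'); print(n,-np.array(c['R']).T@c['t'])
    for th in ['place_1','place_2','place_3','tray','surface_plate','straightedge','weight_small','weight_big','weight_mid','pan','hammer']:
        r=robot.spot_point(n,th)
        for x in r[:4]:
            u,v=x['at']; 
            try: print(th,round(x['conf'],2),np.round(x['at'],1),w(c,u,v))
            except Exception as e: print(th,x,e)
print(robot.get_obs())
E
```

```text
pics
top [ 0.3514 -0.0335  1.2019]
place_1 0.46 [432.8 267.7] [ 0.5261 -0.3498  0.0067]
place_1 0.43 [491.4 246.2] [ 0.5689 -0.5152  0.0182]
place_2 0.46 [432.8 267.7] [ 0.5261 -0.3498  0.0067]
place_2 0.43 [491.4 246.2] [ 0.5689 -0.5152  0.0182]
place_3 0.46 [432.8 267.7] [ 0.5261 -0.3498  0.0067]
place_3 0.43 [491.4 246.2] [ 0.5689 -0.5152  0.0182]
tray 0.7 [433. 268.] [ 0.5252 -0.3503  0.0066]
straightedge 0.66 [263.5 242.7] [0.6214 0.0987 0.0762]
weight_small 0.61 [277.1 339.3] [0.3721 0.0792 0.0867]
weight_big 0.85 [273.  198.4] [0.7547 0.0698 0.0336]
weight_big 0.7 [130.8 314.6] [0.4715 0.4632 0.027 ]
weight_mid 0.72 [323.4 185.7] [ 0.7822 -0.0727  0.0251]
pan 0.79 [372.6 196.4] [ 0.7449 -0.2095  0.0052]
hammer 0.58 [129.  319.4] [0.4594 0.4677 0.0274]
side [ 0.2409 -1.2596  1.0219]
place_1 0.84 [276.5 203. ] [0.4861 0.1999 0.0855]
place_1 0.57 [291.8 222.3] [0.5122 0.0676 0.088 ]
place_1 0.35 [384.8 287. ] [ 0.7386 -0.2197  0.0043]
place_2 0.84 [276.5 203. ] [0.4861 0.1999 0.0855]
place_2 0.57 [291.8 222.3] [0.5122 0.0676 0.088 ]
place_2 0.35 [384.8 287. ] [ 0.7386 -0.2197  0.
[... 567 characters left out ...]
343 -0.3413  0.0051]
weight_mid 0.27 [302.  253.4] [ 0.5075 -0.1     0.0863]
pan 0.78 [385.8 288.3] [ 0.741  -0.2228  0.0012]
pan 0.53 [318.2 217.7] [0.611  0.0996 0.0697]
hammer 0.66 [260.9 189.4] [ 0.2409 -1.2596  1.0219]
{'time': 1.2, 'q': array([ 1.1285,  0.5275,  1.4327, -0.    ,  1.1814, -0.1785]), 'joint_velocities': array([-0.0017,  0.0001, -0.0001, -0.0009,  0.0007,  0.0009]), 'joint_torque': array([ -0.0013, -44.0023, -17.6986,   0.0634,   0.0505,  -0.    ]), 'position': array([0.1629, 0.6034, 0.2226]), 'tool_rot': array([0.1315, 0.9913, 0.    , 0.    ]), 'ft_force': array([-0.8094,  0.0793,  0.3593]), 'moment': array([ 0.0189,  0.0289, -0.0069]), 'grip_width': 0.08721160026968779}
```

View pics/top0.png

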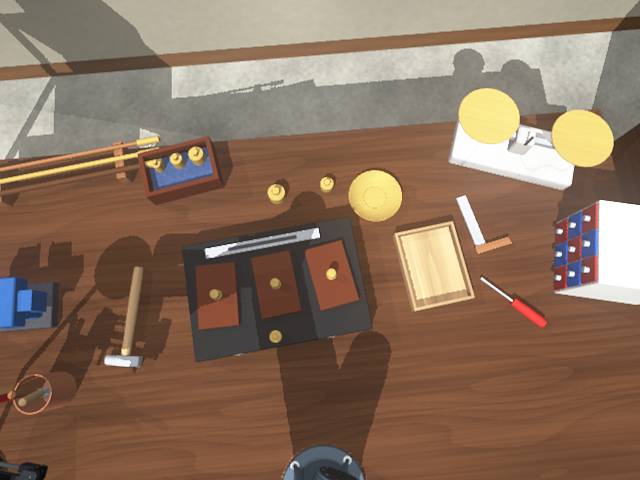

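View pics/side0.png

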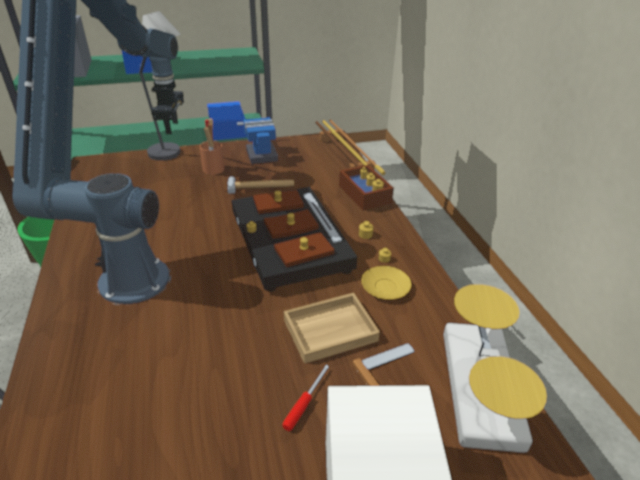

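The top view shows three lids (knobs at about (216,295), (276,284) and (332,274)) on the black plate. The tray is at (433,266), the straightedge at (262,243) and the small weight at (276,337). Next I segment the lids and the tray.

```bash
python3 - <<'E'
from h import *
np.set_printoptions(precision=4,suppress=True)
c=robot.camera('top'); np.savez('top.npz',**c)
s=robot.camera('side'); np.savez('side.npz',**s)
def cloud(c):
    K=np.array(c['camera_matrix']);R=np.array(c['R']);t=np.array(c['t'])
    v,u=np.mgrid[:480,:640]; r=np.linalg.inv(K)@np.stack([u.ravel(),v.ravel(),np.ones(u.size)])
    P=R.T@(r*c['z_map'].ravel()-t[:,None]); return P.T.reshape(480,640,3)
for nm,c in (('top',c),('side',s)):
    P=cloud(c); col=c['color'].astype(int)
    hsv=cv2.cvtColor(c['color'],cv2.COLOR_RGB2HSV)
    m=(P[...,2]>.076)&(P[...,2]<.1)&(col[...,0]-col[...,2]>25)&(P[...,0]>.38)&(P[...,0]<.62)&(P[...,1]>-.2)&(P[...,1]<.32)&(c['z_map']>0)
    n,l,st,ce=cv2.connectedComponentsWithStats(m.astype(np.uint8))
    for i in range(1,n):
        if st[i,4]<200: continue
        p=P[l==i]; 
        (cx,cy),(a,b),an=cv2.minAreaRect((p[:,:2]*1000).astype(np.float32))
        # plane fit
        A=np.c_[p[:,:2]-p[:,:2].mean(0),np.ones(len(p))]; f=np.linalg.lstsq(A,p[:,2],rcond=None)[0]
        print(nm,'lid',st[i,4],ce[i],(cx,cy),(a,b),an,'zmed',np.median(p[:,2]),f)
    m=(P[...,2]>.1)&(P[...,2]<.14)&(P[...,0]>.38)&(P[...,0]<.62)&(P[...,1]>-.2)&(P[...,1]<.32)
    n,l,st,ce=cv2.connectedComponentsWithStats(m.astype(np.uint8))
    for i in range(1,n):
        if st[i,4]<6: continue
        p=P[l==i]; print(nm,'knob',st[i,4],ce[i],p.mean(0),p[:,2].max())
    m=(P[...,2]>.028)&(P[...,2]<.045)&(P[...,0]>.4)&(P[...,0]<.65)&(P[...,1]>-.5)&(P[...,1]<-.22)
    n,l,st,ce=cv2.connectedComponentsWithStats(m.astype(np.uint8)); i=1+np.argmax(st[1:,4]); p=P[l==i]
    print(nm,'tray',st[i,4],cv2.minAreaRect((p[:,:2]*1000).astype(np.float32)),np.median(p[:,2]))
E
```

```text
top lid 2380 [331.3021 274.5193] (522.5010375976562, -68.92205810546875) (160.5435791015625, 100.28863525390625) 10.5353364944458 zmed 0.08575746841328234 [-0.0006  0.0001  0.0858]
top lid 2391 [275.8896 284.2647] (510.27191162109375, 73.18093872070312) (158.15843200683594, 100.11515045166016) 6.936559677124023 zmed 0.08683995861353704 [-0.0004 -0.0001  0.0869]
top lid 2460 [216.9614 295.1679] (496.92364501953125, 224.4756317138672) (160.32025146484375, 103.93978118896484) 1.1131404638290405 zmed 0.0856761806364748 [-0.0006  0.0009  0.0856]
top knob 71 [331.2394 272.3662] [ 0.5215 -0.0685  0.1149] 0.12092611594913824
top knob 69 [274.8696 282.029 ] [0.5101 0.0724 0.115 ] 0.11994039019045079
top knob 80 [214.5125 293.225 ] [0.4961 0.2219 0.114 ] 0.12159146264818081
top tray 836 ((531.8087768554688, -346.4098205566406), (214.9681854248047, 166.23675537109375), 6.97571325302124) 0.03418007606420742
side lid 749 [277.5834 200.9813] (494.263916015625, 223.89456176757812) (160.44869995117188, 116.59378814697266) 1.967505931854248 zmed 0.08405360849250701 [0.0002 0.0098 0.084 ]
side lid 903 [290.3787 223.7918] (508.9606628417969, 71.95751190185547) (159.46670532226562, 111.79852294921875) 6.456830978393555 zmed 0.08520134289697598 [-0.0014  0.0163  0.0851]
side lid 1090 [303.3009 248.8789] (520.9555053710938, -68.1633071899414) (163.9819793701172, 111.44017028808594) 10.403182983398438 zmed 0.08438657681362281 [-0.0021  0.0104  0.0843]
side knob 34 [277.5 194. ] [0.4941 0.2182 0.1103] 0.117379803779705
side knob 43 [290.2093 216.7442] [0.5076 0.0691 0.1099] 0.12032679126963747
side knob 49 [303.9388 241.4286] [ 0.5198 -0.0739  0.1107] 0.11820104264253438
side tray 768 ((528.927001953125, -346.3803405761719), (217.38192749023438, 170.7865753173828), 6.806461811065674) 0.032977548574954954
```

Emit:
move_arm(rows=[23.5,-44,0,0,0,0.032,1,23.5,-44,0,0,0,0.032,1,23.5,-44,0,0,0,0.032,1,23.5,-44,0,0,0,0.032,1,23.5,-44,0,0,0,0.032,1,23.5,-44,0,0,0,0.032,1,23.5,-44,0,0,0,0.032,1,23.5,-44,0,0,0,0.032,1,23.5,-44,0,0,0,0.032,1,23.5,-44,0,0,0,0.032,1,23.5,-44,0,0,0,0.032,1,23.5,-44,0,0,0,0.032,1], grip_force=20)

```text
time: 2.5
position: [0.4458, 0.0734, 0.2229]
tool_rot: [-0.061, 0.998, 0.0, 0.001]
ft_force: [1.0, 0.0, -0.8]
grip_width: 0.0027
```

Emit:
move_arm(rows=[0,-10,-30,0,0,0,1,0,0,-40,0,0,0,1,0,0,-30,0,0,0,1,0,0,-15,0,0,0,1,0,0,-5,0,0,0,1,0,0,0,0,0,0,1])

```text
time: 3.1
position: [0.4449, 0.0654, 0.1022]
tool_rot: [-0.06, 0.998, 0.0, -0.0]
ft_force: [-0.3, -0.2, 0.6]
grip_width: 0.0006
```

Emit:
move_arm(rows=[0,0,-1,0,0,0,1,0,0,-1,0,0,0,1,0,0,-1,0,0,0,1,0,0,-1,0,0,0,1,0,0,-1,0,0,0,1,0,0,-1,0,0,0,1,0,0,-1,0,0,0,1,0,0,-1,0,0,0,1,0,0,-1,0,0,0,1,0,0,0,0,0,0,1])

```text
time: 4.1
position: [0.4448, 0.0654, 0.0934]
tool_rot: [-0.06, 0.998, 0.0, -0.0]
ft_force: [-0.2, -0.3, 0.1]
grip_width: 0.0006
```

Emit:
move_arm(rows=[0,0,-0.7,0,0,0,1,0,0,-0.7,0,0,0,1,0,0,-0.7,0,0,0,1])

```text
time: 4.4
position: [0.445, 0.0654, 0.0914]
tool_rot: [-0.06, 0.998, -0.0, 0.0]
ft_force: [-0.4, -0.0, -0.5]
grip_width: 0.0005
```

Emit:
move_arm(rows=[0,0,-0.7,0,0,0,1,0,0,-0.7,0,0,0,1])

```text
time: 4.6
position: [0.4449, 0.0654, 0.09]
tool_rot: [-0.06, 0.998, -0.0, 0.0]
ft_force: [0.1, -0.6, 0.6]
grip_width: 0.0003
```

Emit:
move_arm(rows=[0,0,-0.7,0,0,0,1,0,0,-0.7,0,0,0,1])

```text
time: 4.8
position: [0.4445, 0.0653, 0.0887]
tool_rot: [-0.06, 0.998, -0.0, -0.0]
ft_force: [-1.4, -0.8, 3.8]
grip_width: 0.0004
```

Emit:
move_arm(rows=[0,0,-0.6,0,0,0,1,0,0,-0.6,0,0,0,1])

```text
time: 5.0
position: [0.4439, 0.0653, 0.0874]
tool_rot: [-0.06, 0.998, -0.0, -0.001]
ft_force: [-2.9, -2.1, 4.3]
grip_width: 0.0003
```

Emit:
move_arm(rows=[0,0,-0.5,0,0,0,1])

```text
time: 5.1
position: [0.444, 0.0654, 0.0868]
tool_rot: [-0.06, 0.998, 0.0, -0.001]
ft_force: [-3.3, -0.7, 5.0]
grip_width: 0.0004
```

Emit:
move_arm(rows=[0,0,-0.5,0,0,0,1])

```text
time: 5.2
position: [0.4439, 0.0654, 0.0864]
tool_rot: [-0.06, 0.998, 0.0, -0.001]
ft_force: [-4.1, -1.5, 8.7]
grip_width: 0.0003
```

Emit:
move_arm(rows=[0,0,-0.4,0,0,0,1])

```text
time: 5.3
position: [0.444, 0.0654, 0.0864]
tool_rot: [-0.06, 0.998, 0.0, -0.001]
ft_force: [-4.6, -1.4, 13.5]
grip_width: 0.0002
```

Emit:
move_arm(rows=[0,0,-0.3,0,0,0,1])

```text
time: 5.4
position: [0.444, 0.0654, 0.0863]
tool_rot: [-0.06, 0.998, 0.0, -0.001]
ft_force: [-5.7, -0.9, 15.6]
grip_width: 0.0005
```

Emit:
move_arm(rows=[0,0,0.2,0,0,0,1,0,0,0,0,0,0,1,0,0,0,0,0,0,1,0,0,0,0,0,0,1,0,0,0,0,0,0,1,0,0,0,0,0,0,1])

```text
time: 6.0
position: [0.444, 0.0654, 0.0864]
tool_rot: [-0.06, 0.998, 0.0, -0.001]
ft_force: [-4.5, -1.3, 10.9]
grip_width: 0.0
```

```bash
python3 - <<'E'
from h import *
np.set_printoptions(precision=4,suppress=True)
c=snap('top','press.png'); snap('side','press_s.png')
# lid slope along its length
for x in (-60,-45,45,60,70):
  pts=[]
  for yy in (-35,-30,30,35):
    a=np.radians(6.9); X=.510+(x*np.cos(a)-yy*np.sin(a))/1e3; Y=.073+(x*np.sin(a)+yy*np.cos(a))/1e3
    p=np.array(c['camera_matrix'])@(np.array(c['R'])@[X,Y,.087]+c['t']); pts.append(w(c,p[0]/p[2],p[1]/p[2])[2])
  print(x,np.array(pts))
E
```

```text
-60 [0.4356 0.4804 0.4191 0.4177]
-45 [0.4632 0.4804 0.424  0.4238]
45 [0.0964 0.095  0.0927 0.0908]
60 [0.0935 0.0916 0.0952 0.095 ]
70 [0.0936 0.098  0.1016 0.0964]
```

Emit:
move_arm(rows=[0,0,1,0,0,0,1,0,0,1,0,0,0,1,0,0,1,0,0,0,1,0,0,1,0,0,0,1,0,0,1,0,0,0,1,0,0,15,0,0,0,1,0,0,40,0,0,0,0.5,0,30,40,0,0,0,0.5,0,40,0,0,0,0,0.5,0,40,0,0,0,0,0.5,0,40,0,0,0,0,0.5,0,0,0,0,0,0,0.5])

```text
time: 7.3
position: [0.4457, 0.2195, 0.1862]
tool_rot: [-0.063, 0.998, 0.001, 0.002]
ft_force: [1.1, 0.5, 0.4]
grip_width: 0.0388
```

```bash
python3 - <<'E'
from h import *
np.set_printoptions(precision=4,suppress=True)
def cloud(c):
    K=np.array(c['camera_matrix']);R=np.array(c['R']);t=np.array(c['t'])
    v,u=np.mgrid[:480,:640]; r=np.linalg.inv(K)@np.stack([u.ravel(),v.ravel(),np.ones(u.size)])
    P=R.T@(r*c['z_map'].ravel()-t[:,None]); return P.T.reshape(480,640,3)
for nm in ('top','side'):
    c=snap(nm,nm+'2.png');P=cloud(c)
    for lo,hi in ((.078,.099),(.1,.13)):
        m=(P[...,2]>lo)&(P[...,2]<hi)&(P[...,0]>.41)&(P[...,0]<.6)&(P[...,1]>.005)&(P[...,1]<.14)
        n,l,st,ce=cv2.connectedComponentsWithStats(m.astype(np.uint8))
        for i in range(1,n):
            if st[i,4]<15: continue
            p=P[l==i]; print(nm,lo,st[i,4],ce[i],p.mean(0),p[:,2].max(),cv2.minAreaRect((p[:,:2]*1000).astype(np.float32)))
    # knob by ray at known top height
print(robot.get_obs()['position'])
E
```

```text
top 0.078 2405 [275.8848 284.0936] [0.5092 0.0729 0.0869] 0.09611312368378565 ((510.4552917480469, 73.22052764892578), (158.6834716796875, 100.29850769042969), 6.995176315307617)
top 0.1 69 [274.8841 282.0725] [0.5101 0.0723 0.1147] 0.12030044994798557 ((510.1707458496094, 72.53276824951172), (20.662174224853516, 20.896747589111328), 22.85886001586914)
side 0.078 872 [290.5654 223.5665] [0.5078 0.0654 0.0855] 0.09894362120282423 ((509.19830322265625, 72.59089660644531), (160.4735870361328, 110.7137680053711), 6.6248884201049805)
side 0.1 41 [290.2683 216.7073] [0.5076 0.0681 0.1107] 0.1185851294361844 ((508.7884216308594, 68.82620239257812), (21.756580352783203, 20.352476119995117), 2.3728816509246826)
[0.445  0.2161 0.1857]
```

View pics/top2.png

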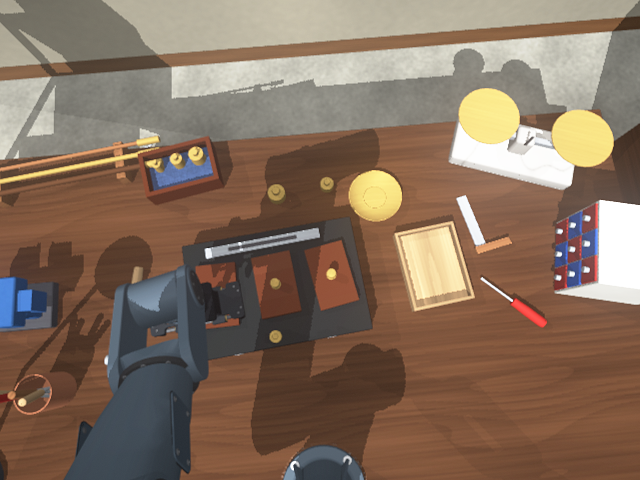

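View pics/press_s.png

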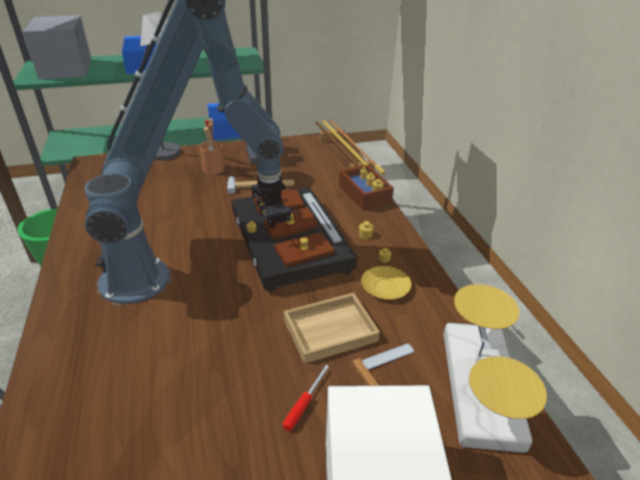

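The lid tipped: about 2.8 mm of give at 4–5 N, the far end rose to about 0.095, and then it bottomed out. So the middle lid is the bowed one. After release it fell back to the same spot, with its knob at (0.510, 0.0725). Next I go to the knob.

Emit:
move_arm(rows=[16,-36,0,0,0,0,0.4,16,-36,0,0,0,0,0.4,16,-36,0,0,0,0,0.4,16,-35.5,0,0,0,0,0.4,0,0,-25,0,0,0,0.4,0,0,-20,0,0,0,0.4,0,0,0,0,0,0,0.4,0,0,0,0,0,0,0.4])

```text
time: 8.2
position: [0.5087, 0.0708, 0.1408]
tool_rot: [-0.059, 0.998, -0.0, -0.001]
ft_force: [-0.2, 0.2, -0.6]
grip_width: 0.0522
```

```bash
python3 - <<'E'
from h import *
c=snap('side','s3.png'); i=cv2.resize(c['color'][150:300,200:400,::-1],(800,600),interpolation=cv2.INTER_CUBIC); cv2.imwrite('pics/s3c.png',i)
print(robot.get_obs()['position'],robot.get_obs()['grip_width'])
E
```

```text
[0.50929528 0.07114777 0.14142197] 0.052244763065377495
```

View pics/s3c.png

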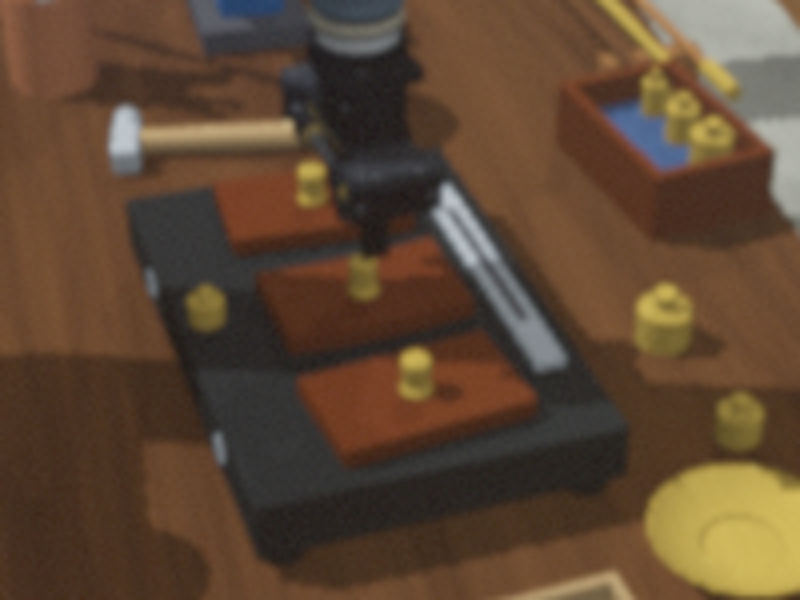

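The gripper is centred over the middle knob (crop at about (365,270)). Descending.

Emit:
move_arm(rows=[0,1,-12,0,0,0,0.4,0,0,-12,0,0,0,0.4,0,0,-8,0,0,0,0.4,0,0,-5,0,0,0,0.4,0,0,-4,0,0,0,0.4,0,0,-3,0,0,0,0.4,0,0,-2.5,0,0,0,0.4,0,0,-2,0,0,0,0.4,0,0,-1,0,0,0,0.4,0,0,-1,0,0,0,0.4,0,0,0,0,0,0,0.4])

```text
time: 9.35
position: [0.509, 0.0729, 0.0905]
tool_rot: [-0.06, 0.998, 0.0, 0.0]
ft_force: [0.5, 1.0, -0.6]
grip_width: 0.0525
```

Emit:
move_arm(rows=[0,0,0,0,0,0,0.6,0,0,0,0,0,0,0.65,0,0,0,0,0,0,0.7,0,0,0,0,0,0,0.75,0,0,0,0,0,0,0.8,0,0,0,0,0,0,1,0,0,0,0,0,0,1,0,0,0,0,0,0,1], grip_force=40)

```text
time: 10.15
position: [0.5088, 0.0731, 0.0905]
tool_rot: [-0.06, 0.998, 0.0, -0.0]
ft_force: [0.5, 2.0, 1.0]
grip_width: 0.0211
```

Emit:
move_arm(rows=[0,0,1,0,0,0,1,0,0,2,0,0,0,1,0,0,4,0,0,0,1,0,0,8,0,0,0,1,0,0,15,0,0,0,1,0,0,20,0,0,0,1,0,0,20,0,0,0,1,0,0,15,0,0,0,1,0,0,5,0,0,0,1,0,0,0,0,0,0,1])

```text
time: 11.15
position: [0.5093, 0.0728, 0.1814]
tool_rot: [-0.06, 0.998, -0.0, 0.001]
ft_force: [0.8, 0.2, -3.3]
grip_width: 0.0213
```

```bash
python3 - <<'E'
from h import *
c=snap('side','s4.png'); i=cv2.resize(c['color'][150:300,200:400,::-1],(800,600),interpolation=cv2.INTER_CUBIC); cv2.imwrite('pics/s4c.png',i)
E
```

```text
(no output)
```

View pics/s4c.png

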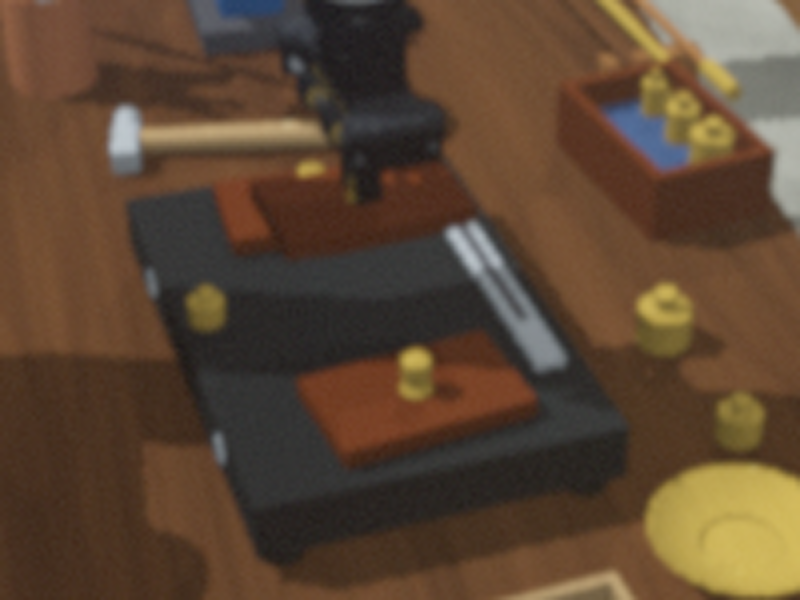

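The lid hangs level in the grip (force -3.3 N). Carrying it over to the tray.

Emit:
move_arm(rows=[1,-12,0,0,0,0,1,1.5,-28,0,0,0,0,1,2,-38,0,0,0,0,1,2,-42,0,0,0,0,1,2.5,-45,0,0,0,0,1,2.5,-45,0,0,0,0,1,2.5,-45,0,0,0,0,1,2,-45,0,0,0,0,1,2,-42,0,0,0,0,1,2,-37,0,0,0,0,1,1,-27,0,0,0,0,1,1,-13,0,0,0,0,1])

```text
time: 12.4
position: [0.5298, -0.3497, 0.179]
tool_rot: [-0.059, 0.998, -0.0, -0.001]
ft_force: [0.7, 0.1, -3.1]
grip_width: 0.0214
```

Emit:
move_arm(rows=[0,0,0,0,0,0,1,0,0,-10,0,0,0,1,0,0,-25,0,0,0,1,0,0,-30,0,0,0,1,0,0,-20,0,0,0,1,0,0,-8,0,0,0,1,0,0,0,0,0,0,1])

```text
time: 13.1
position: [0.5301, -0.3437, 0.0858]
tool_rot: [-0.061, 0.998, 0.002, -0.001]
ft_force: [-0.7, -0.9, -3.0]
grip_width: 0.0209
```

```bash
python3 - <<'E'
from h import *
for n in ('top','side'):
    c=snap(n,n+'5.png'); 
    x,y=(360,200) if n=='top' else (230,240)
    cv2.imwrite('pics/%s5c.png'%n,cv2.resize(c['color'][y:y+150,x:x+200,::-1],(800,600),interpolation=cv2.INTER_CUBIC))
print(robot.get_obs()['position'],robot.get_obs()['tool_rot'],robot.get_obs()['ft_force'])
E
```

```text
[ 0.53157744 -0.34565246  0.08809075] [-6.06147158e-02  9.98161106e-01 -3.37136022e-04  3.85619512e-04] [ 0.70000613  0.04173679 -3.72117255]
```

View pics/top5c.png

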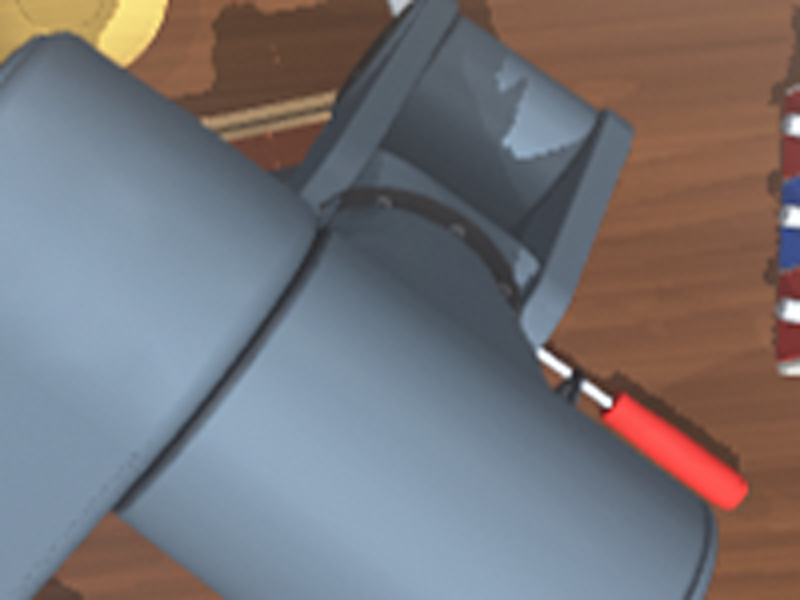

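View pics/side5c.png

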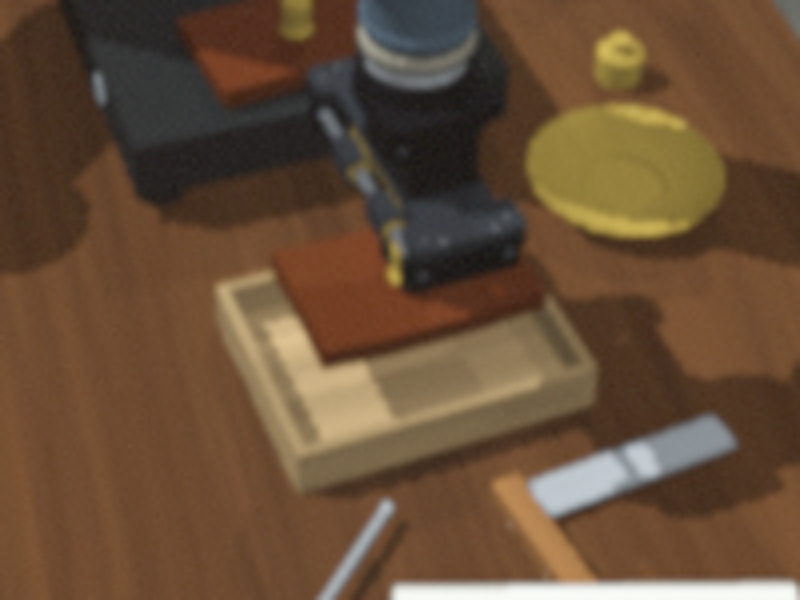

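The lid is parallel to the tray and centred above it. Expected touchdown is at TCP z of about 0.0275, so I lower it fast and then slowly.

Emit:
move_arm(rows=[0,0,-10,0,0,0,1,0,0,-14,0,0,0,1,0,0,-12,0,0,0,1,0,0,-8,0,0,0,1,0,0,-4,0,0,0,1,0,0,-3,0,0,0,1,0,0,-1,0,0,0,1,0,0,-1,0,0,0,1,0,0,-1,0,0,0,1,0,0,-0.8,0,0,0,1,0,0,-0.8,0,0,0,1])

```text
time: 14.3
position: [0.5311, -0.3462, 0.0321]
tool_rot: [-0.06, 0.998, -0.0, 0.0]
ft_force: [-0.4, 0.2, -4.2]
grip_width: 0.0213
```

Emit:
move_arm(rows=[0,0,-0.6,0,0,0,1,0,0,-0.6,0,0,0,1,0,0,-0.6,0,0,0,1])

```text
time: 14.6
position: [0.5309, -0.3461, 0.03]
tool_rot: [-0.06, 0.998, -0.0, 0.0]
ft_force: [-0.2, -0.1, -3.5]
grip_width: 0.021
```

Emit:
move_arm(rows=[0,0,-0.6,0,0,0,1,0,0,-0.6,0,0,0,1])

```text
time: 14.8
position: [0.5309, -0.3462, 0.0288]
tool_rot: [-0.06, 0.998, -0.0, -0.0]
ft_force: [0.2, 0.2, -3.6]
grip_width: 0.0209
```

Emit:
move_arm(rows=[0,0,-0.6,0,0,0,1])

```text
time: 14.9
position: [0.5309, -0.3461, 0.0282]
tool_rot: [-0.06, 0.998, 0.0, -0.0]
ft_force: [-0.5, 0.8, -3.0]
grip_width: 0.0206
```

Emit:
move_arm(rows=[0,0,-0.6,0,0,0,1])

```text
time: 15.0
position: [0.5309, -0.3462, 0.0276]
tool_rot: [-0.06, 0.998, -0.0, 0.0]
ft_force: [0.5, -0.6, -4.1]
grip_width: 0.021
```

Emit:
move_arm(rows=[0,0,-0.5,0,0,0,1])

```text
time: 15.1
position: [0.5309, -0.3461, 0.0275]
tool_rot: [-0.06, 0.998, -0.0, -0.0]
ft_force: [-0.4, 1.0, 2.0]
grip_width: 0.0208
```

Touched down: the force swung from -4 to +2 N at z 0.0275, as expected. Now I open gently and retreat straight up.

Emit:
move_arm(rows=[0,0,0,0,0,0,0.72,0,0,0,0,0,0,0.65,0,0,0,0,0,0,0.55,0,0,0,0,0,0,0.45,0,0,0,0,0,0,0.4,0,0,3,0,0,0,0.4,0,0,8,0,0,0,0.4,0,0,20,0,0,0,0.4,0,0,35,0,0,0,0.4,0,0,40,0,0,0,0.4,0,0,40,0,0,0,0.4,-20,0,10,0,0,0,0.4])

```text
time: 16.3
position: [0.5151, -0.3488, 0.1894]
tool_rot: [-0.061, 0.998, -0.005, 0.005]
ft_force: [-0.6, 0.1, 0.1]
grip_width: 0.0526
```

Emit:
move_arm(rows=[-5,40,0,0,0,0,0.4,-5,45,0,0,0,0,0.4,-5,45,0,0,0,0,0.4,-5,45,0,0,0,0,0.4,-5,45,0,0,0,0,0.4,-5,45,0,0,0,0,0.4,0,30,0,0,0,0,0.4,0,10,0,0,0,0,0.4,0,0,0,0,0,0,0.4])

```text
time: 17.2
position: [0.4811, -0.0402, 0.1838]
tool_rot: [-0.061, 0.998, -0.0, 0.0]
ft_force: [0.5, -0.7, 0.8]
grip_width: 0.0524
```

```bash
python3 - <<'E'
from h import *
np.set_printoptions(precision=4,suppress=True)
def cloud(c):
    K=np.array(c['camera_matrix']);R=np.array(c['R']);t=np.array(c['t'])
    v,u=np.mgrid[:480,:640]; r=np.linalg.inv(K)@np.stack([u.ravel(),v.ravel(),np.ones(u.size)])
    P=R.T@(r*c['z_map'].ravel()-t[:,None]); return P.T.reshape(480,640,3)
for nm in ('top','side'):
    c=snap(nm,nm+'6.png');P=cloud(c);col=c['color'].astype(int)
    hue=(col[...,0]>1.8*col[...,1])
    m=(P[...,2]>.015)&(P[...,2]<.032)&hue&(P[...,0]>.41)&(P[...,0]<.65)&(P[...,1]>-.45)&(P[...,1]<-.25)
    p=P[m]; print(nm,m.sum(),p.mean(0),np.median(p[:,2]),cv2.minAreaRect((p[:,:2]*1000).astype(np.float32)) if len(p)>5 else '')
    A=np.c_[p[:,:2]-p[:,:2].mean(0),np.ones(len(p))]; print(np.linalg.lstsq(A,p[:,2],rcond=None)[0])
    m=(P[...,2]>.078)&(P[...,2]<.099)&(col[...,0]-col[...,2]>25)&(P[...,0]>.41)&(P[...,0]<.6)&(P[...,1]>-.14)&(P[...,1]<.29)
    n,l,st,ce=cv2.connectedComponentsWithStats(m.astype(np.uint8))
    for i in range(1,n):
        if st[i,4]>200: print(cv2.minAreaRect((P[l==i][:,:2]*1000).astype(np.float32)),np.median(P[l==i][:,2]))
print(robot.get_obs()['ft_force'])
E
```

```text
top 11 [ 0.5032 -0.3271  0.0202] 0.02088215138413781 ((533.1737670898438, -343.7520446777344), (32.082008361816406, 176.203125), 55.792869567871094)
[ 0.0066 -0.1153  0.0202]
((497.19464111328125, 223.23269653320312), (160.95680236816406, 101.01618957519531), 1.2688062191009521) 0.0857108373467814
side 869 [ 0.5446 -0.3537  0.0228] 0.022704713282820737 ((529.2350463867188, -349.7364501953125), (152.8419189453125, 101.15949249267578), 6.97320556640625)
[0.0048 0.0018 0.0228]
((455.7080078125, 221.00070190429688), (82.32849884033203, 114.69569396972656), 1.2488806247711182) 0.08438747073414812
((520.99365234375, -67.81279754638672), (164.8296661376953, 111.51587677001953), 10.903936386108398) 0.08425504776567035
[-0.3903  0.067   1.2981]
```

View pics/top6.png

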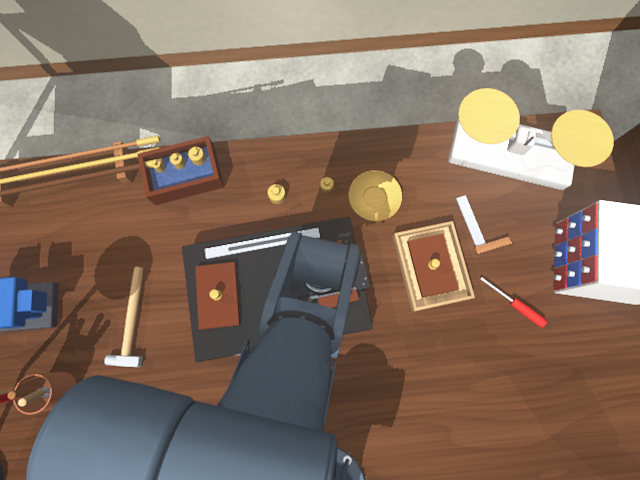

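View pics/side6.png

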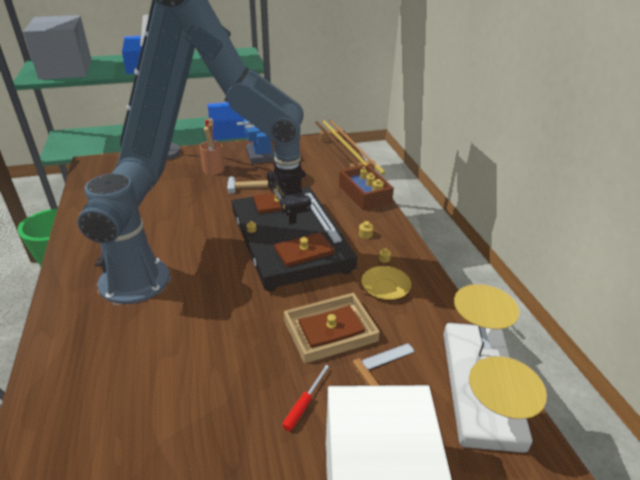

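The lid lies flat and centred in the tray, with its knob at (434,264) in the top view. The other lids are where they were, and the gripper is clear of everything. Handing in.

```bash
python3 -c "
from rig import robot
print(robot.hand_in())"
```

```text
the job is handed in; nothing more can be done
None
```

The bowed lid was the middle one, and it now lies knob up in the rework tray. I handed the job in at about 17 s; the hand-in reported no verdict.

- **Finding it:** I pressed the front end of the middle lid. It resisted up to about 4–5 N, tipped about 2.8 mm, then bottomed out. I held it down for over 0.5 s with at most about 16 N. A depth reading then showed the far end raised to about 0.095 m, 8 mm above where it lay.
- **Moving it:** I lifted it by its knob, carried it level and touched down in the tray at about 6 mm/s. Contact came at the expected height with about 6 N, and I let go only after contact.
- **Last checks:** In the side view the lid lies flat and roughly centred in the tray, with its top at 0.0227 m, 7.0° yaw and under 0.005 rad tilt. Flat lids 1 and 3 are within about 1–2 mm of their start poses.
- **Checks that failed or were partial:**
    - My colour and height filter for the lid in the tray failed in the last top view (11 pixels), so the tray figures come from the side view, with the top picture agreeing by eye.
    - The arm hid parts of lids 1 and 3 in one view each, so each was measured in full from one view only.
    - I did not press lids 1 and 3, since the middle one clearly tipped.
    - I checked the other items on the bench only by eye. They look unmoved, but the arm hid part of the straightedge and the small weight in the last top view.

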